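Nudge the drilling template onto its locating pins

TASK

The aluminium drilling template lies askew on the plywood fixture board, riding up on the two locating pins hidden beneath it. Push it with the fingertips, back against the wooden stop strip and sideways along it, until both its holes drop over the two pins and it lies flat on the board; then take the hand away. Only push it: do not pick it up or tip it up, and leave the jar, the screwdriver and the brass knob where they are.

Things in the scene. Friction and masses are not known exactly. Their poses are not given: they have to be found in the camera images.
- fixture: fixture board fixed to the table: plywood 250 x 420 x 12 mm (x, y, z). Origin under its centre, on the table; z up, x away from the robot. A stop strip runs along its whole +x edge. Two steel locating pins stand up from it. The seated template is centred at x = +35, y = 0 mm, against or within 2 mm of the strip.
- stop_mid (a point): middle (y = 0) of the top edge of the wooden stop strip, on the strip's face towards the template: x = +95 mm on the board, 42 mm above the table. The strip is fixed, 30 mm wide, and rises 30 mm above the board. A thin black line across its top marks its middle.
- template: drilling template: loose aluminium plate 120 x 240 x 8 mm (x, y, z), 0.45 to 0.75 kg. Origin at the centre of its underside. A black line on top at the +x edge marks its middle. At the start it slopes: near edge on the board, far side riding on the pin tops, up to 17 mm up; turned up to 0.1 rad, 18 to 30 mm short of the strip, up to 45 mm off the middle. Seated: flat, top 20 mm above the table.
- hole0 (a point): centre, on the underside, of the template's -y locating hole: round, 16 mm, right through, at x = +15, y = -60 mm on the template, that is 45 mm from the edge that belongs against the strip. (The four small dark drill bushes nearer the robot are not used.)
- hole1 (a point): the same for the +y locating hole, at x = +15, y = +60 mm on the template. Seated, both are 12 mm above the table; before, about 22 mm. The template slides easily (under 8 N); pushed along the strip by the end edge, it stays against the strip if pushed some 15 mm on the robot's side of that edge's middle
- pin0 (a point): top of the fixture's -y pin, for hole0: 12 mm diameter, tapering to a rounded tip, 11 mm above the board (23 mm above the table), at x = +50, y = -60 mm on the board. Hidden under the template at the start; seated, it stands 3 mm proud of it
- pin1 (a point): top of the fixture's +y pin, for hole1: the same, at x = +50, y = +60 mm on the board
- wax_jar_mid (a point): bystander: amber glass jar with brass lid, 60 mm diameter, 70 mm tall, upright on the table beyond the +y end of the board; point at its mid-height
- screwdriver_mid (a point): bystander: screwdriver about 200 mm long lying on the table beyond the -y end of the board; point near the middle of it
- drawer_knob_mid (a point): bystander: turned brass drawer knob, 34 mm diameter, 37 mm tall, upright on the table behind the stop strip; point at its mid-height

How it is judged:
At the end, for the whole second after the job is handed in: Both template holes are over their pins (within 4 mm sideways), the template lies flat on the board (underside less than 2.5 mm above it at the centre, tilt under 0.03 rad) and at rest, and the jar, screwdriver and knob are within 20 mm of where they started (horizontal distance between hole0 and pin0 below 0.004 m and horizontal distance between hole1 and pin1 below 0.004 m and z of template in the frame of fixture below 0.0145 m and angle between template's own z axis and vertical below 0.03 rad and linear speed of template below 0.01 m/s and distance of each of wax_jar_mid, screwdriver_mid, drawer_knob_mid from where it was at the start of the episode below 0.02 m); the robot touches nothing.
It fails at once if the template is lifted or carried (its centre more than 20 mm above the board) (z of template in the frame of fixture above 0.032 m).
It fails at once if the template is tipped up (more than 0.35 rad) (angle between template's own z axis and vertical above 0.35 rad).
It fails at once if the jar, screwdriver or knob is shoved aside, knocked over or lifted (moved more than 20 mm) (distance of any of wax_jar_mid, screwdriver_mid, drawer_knob_mid from where it was at the start of the episode above 0.02 m).
It also fails if it takes over 56 s, if anything falls off the work surface, if the arm or the gripper's body presses on something with over 40 N, if the wrist force passes 120 N, or if a joint passes its speed limit or range.

ROBOT

A 7-joint arm with a two-finger parallel gripper is mounted at the origin on the work surface. World frame = base frame: x ahead of the robot, y to its left, z up, the work surface at z = 0. Lengths are in m, angles in rad, forces in N, time in s.
With the tool pointing down it reaches from about 0.425 to 0.925 m from the base axis. Payload 6.8 kg.
Tool frame: the origin (TCP) lies at the very end of the fingers, on their centre line; the grasp point (between the pads) lies bot.grip_depth behind it (bot.grip_depth is the distance from the TCP to the grasp point, in m); x points along the fingers, y is the direction in which the jaws open and shut, and the axes are right-handed (so a half turn about x gives the same grasp; the last joint's range is limited). The gripper opens to 85 mm and grips with 20 to 120 N. Pads are 22 mm wide; open, the fingers measure 114 mm over their backs; the gripper's body (76 mm by 85 mm) begins 54 mm behind the grasp point. The pads swing forward as they close: fully open they stand 13 mm farther back than shut.
Start: joints at [1.152, 0.477, 0.022, 1.555, -0.011, 1.109, -0.083], TCP at [0.206, -0.643, 0.231] pointing down, gripper open.
Joint ranges: [-2.96, 2.96], [-0.34, 2.1], [-1.41, 1.46], [0.24, 2.44], [-1.37, 4.51], [0.17, 1.92], [-2.96, 2.96]. Speed limits (rad/s): [2.39, 2.39, 3.14, 3.14, 3.14, 3.14, 3.14].

INTERFACE

Orientations are given as a rotation vector (axis times angle).
In Python, from workcell import bot gives the robot as it stands.
- The arm moves only by the tool drive_tool, never from a script. Its argument "commands" is a list of rows, each a list of 5 numbers: the shift along the tool's x, y, z in mm, then the turn about the tool's x in degrees, then the finger opening in mm, from 0 to 85.4. In form: [[tx, ty, tz, spin, hand], ...]. A call has 1 to 8 rows; each row shifts and turns the commanded pose from where the row before left it, along the tool's axes as they then stand; what a row does not reach is not made up. A row lasts 1/8 s, in which the tool goes at most 62.5 mm and 10.7 degrees, less where a joint would pass 70% of its speed; a pose out of reach is approached as far as the arm can. A call is refused whole if a number of a shift passes 62.5 or a number of a turn 10.7, either way. A call with a gripper value outside its range is refused whole. The fingers move at their own pace and stop on an object; the grip force is fixed at half the most. Time passes only in rows, so rows that do not move let the fingers close. It gives the time, the measured TCP pose, the force and the opening at its end, in the units of the state.
- bot.sense(): the state, without advancing time (a new reading comes with each control period).
- bot.camera(name): name is "side" or "top"; returns a dict with "frame" (420x560x3 uint8, red, green, blue), "camera_matrix" (3x3 intrinsics, pixels), "rvec" (rotation vector, rad) and "tvec" (3), from world to camera coordinates, as OpenCV has them. Camera axes: x right, y down, z forward; pixel columns grow to the right and rows downward; lengths in m; the calibration is good to about 2 mm. A picture is of the moment at which its call begins. There is no depth.
- bot.job_done(): hands the job in, once; it reports no verdict.
The state is a dict: "time": time; "joint_pos": joint angles; "joint_vel": joint speeds; "effort": joint torques, N m; "tool_pos": TCP position; "tcp_rot": TCP orientation; "ft_force": force on the tool from outside, world axes, zero at the start; "ft_torque": the same for the moment, N m; "grip_width": opening from 0.0 (shut) to 1.0 (fully open).
Only numpy, scipy, OpenCV 4.12 (cv2) and the standard library are available. Lean on these libraries where they do the work, as an engineer would, in place of code of your own. Each camera call takes 0.05 s, during which the arm holds its last target.

## Working session

There is one attempt and no reset: what is moved stays moved. The work goes in short steps, Python scripts to look and compute and a tool call to move; the robot and the scene stay as the last step left them, time stands still between calls to the robot, and variables do not carry over. Pictures are saved under pics/ and viewed, and the job is handed in when it is done.

Besides the shell and the picture viewer there is one more tool, called as name([rows], argument=value, ...), one row to a line, values as JSON. drive_tool: Moves the arm, as the interface text tells. Its arguments: {"type":"object","properties":{"commands":{"type":"array"}},"required":["commands"]}

```bash
mkdir -p pics; cat > h.py <<'E'
import numpy as np, cv2
from workcell import bot
def save():
    pass
def ray(c,uv,z):
    K=np.array(c["camera_matrix"]);R=cv2.Rodrigues(np.array(c["rvec"],float))[0];t=np.array(c["tvec"],float).ravel()
    d=R.T@np.linalg.inv(K)@np.array([uv[0],uv[1],1.]);o=-R.T@t
    return o+d*(z-o[2])/d[2]
def proj(c,p):
    return cv2.projectPoints(np.array(p,float).reshape(-1,3),np.array(c["rvec"],float),np.array(c["tvec"],float),np.array(c["camera_matrix"]),None)[0].reshape(-1,2)
E
python3 - <<'E'
from h import *
import pickle
for n in("side","top"):
    c=bot.camera(n);pickle.dump(c,open(n+"0.pkl","wb"))
    cv2.imwrite(f"pics/{n}0.png",cv2.resize(c["frame"][:,:,::-1],(800,600),interpolation=cv2.INTER_CUBIC))
    R=cv2.Rodrigues(np.array(c["rvec"],float))[0];print(n,-R.T@np.array(c["tvec"]).ravel(),R[2])
s=bot.sense();print(s);print(cv2.Rodrigues(np.array(s["tcp_rot"]))[0].round(3), bot.grip_depth)
E
```

```text
side [0.15585694 0.86190742 0.55528049] [ 0.39996592 -0.77565211 -0.48825307]
top [0.33915417 0.05612407 1.46192257] [ 0.18206565  0.01357939 -0.9831926 ]
{'time': 0.1, 'joint_pos': array([ 1.15188276,  0.47772722,  0.02238728,  1.55631212, -0.01152624,
        1.1092942 , -0.08309638]), 'joint_vel': array([-0.00030259, -0.00162346, -0.00172863, -0.00152744,  0.00128163,
        0.00139238,  0.00016864]), 'effort': array([ 3.90105561e-03, -5.97759283e+01,  1.61373261e+00, -2.81949824e+01,
        1.28905463e-02,  5.18428569e-03,  3.01616967e-05]), 'tool_pos': array([ 0.20625332, -0.64217929,  0.23043432]), 'tcp_rot': array([ 2.0540831 ,  0.3234772 , -2.05483476]), 'ft_force': array([0.52971962, 0.45975352, 0.33966924]), 'ft_torque': array([-0.00120509,  0.03526827, -0.06270639]), 'grip_width': 0.996236305538903}
[[-0.001  0.306 -0.952]
 [ 0.001 -0.952 -0.306]
 [-1.    -0.002  0.   ]] 0.0187
```

View pics/top0.png

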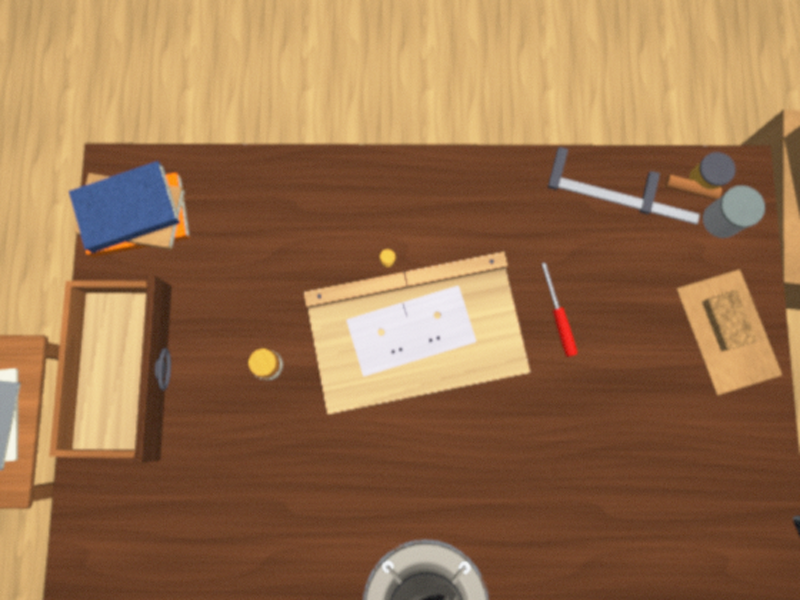

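View pics/side0.png

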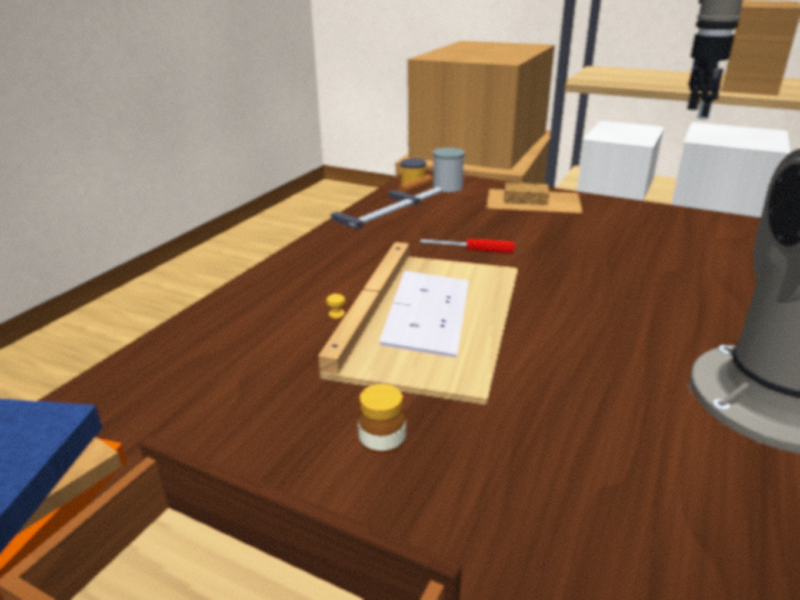

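The top view shows the board with corners near (305,293), (507,253), (529,373) and (328,413), and the template with corners near (347,319), (462,286), (476,342) and (364,376). I'll enlarge it to read these more closely.

```bash
python3 - <<'E'
import pickle,cv2
c=pickle.load(open("top0.pkl","rb"))
cv2.imwrite("pics/top0c.png",cv2.resize(c["frame"][170:295,208:374,::-1],None,fx=4.8,fy=4.8,interpolation=cv2.INTER_CUBIC))
c=pickle.load(open("side0.pkl","rb"))
cv2.imwrite("pics/side0c.png",cv2.resize(c["frame"][165:285,220:370,::-1],None,fx=5,fy=5,interpolation=cv2.INTER_CUBIC))
E
```

```text
(no output)
```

View pics/top0c.png

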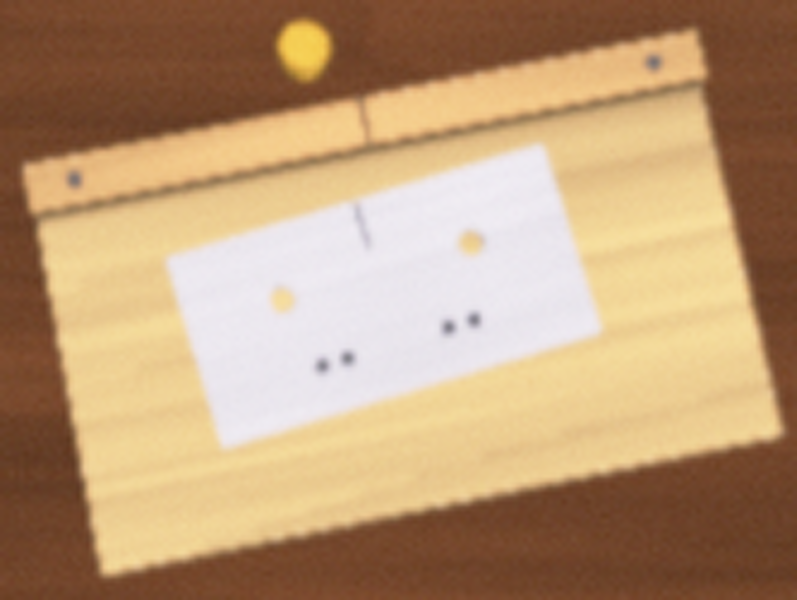

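View pics/side0c.png

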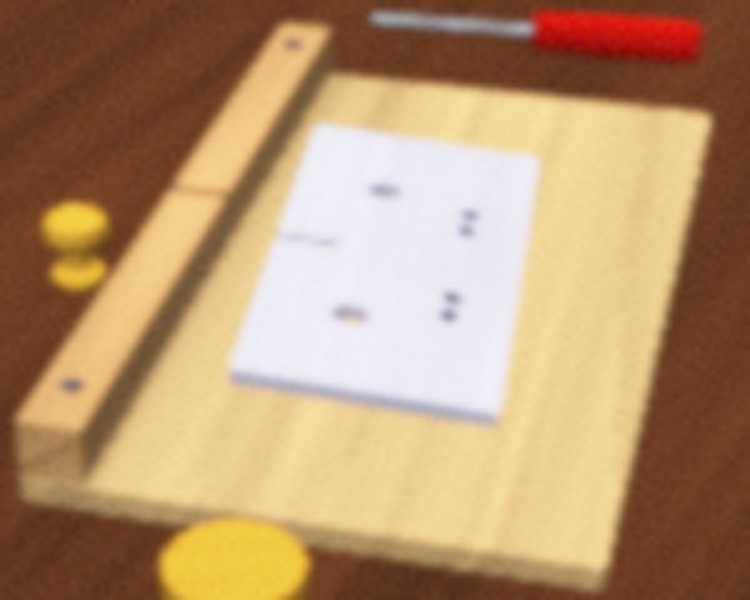

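```bash
cat > fit.py <<'E'
from h import *
import pickle
from scipy.optimize import least_squares
from scipy.spatial.transform import Rotation as Ro
T=pickle.load(open("top0.pkl","rb"));S=pickle.load(open("side0.pkl","rb"))
ut=lambda p:(np.array(p)+.5)/4.8-.5+[208,170]
us=lambda p:(np.array(p)+.5)/5-.5+[220,165]
def fixp(q,P):
    R=Ro.from_euler('z',q[2]).as_matrix();return np.array(P)@R.T+[q[0],q[1],0]
bt={(-125,210,12):(102,577),(-125,-210,12):(782,435),(125,210,42):(23,165),(125,-210,42):(696,30),(95,-210,42):(706,78),(95,210,42):(36,215),(95,0,42):(370,143),(125,0,42):(361,97)}
bs={(95,0,42):(226,193),(125,0,42):(172,187),(-125,-210,12):(712,113),(-125,210,12):(605,572),(125,210,42):(17,422),(95,210,42):(82,432),(125,-210,42):(281,22),(95,-210,42):(331,28)}
def res(q):
    return np.concatenate([(proj(T,fixp(q,np.array(list(bt))/1e3))-ut(list(bt.values()))).ravel(),(proj(S,fixp(q,np.array(list(bs))/1e3))-us(list(bs.values()))).ravel()])
if __name__=="__main__":
    f=least_squares(res,[.6,0,0],loss='soft_l1');F=f.x;print("fixture",F);print(f.fun.reshape(-1,2).round(1).tolist())
    tt={(60,120,8):(166,258),(60,-120,8):(545,145),(-60,-120,8):(603,330),(-60,120,8):(221,448),(60,0,8):(357,203),(15,-60,8):(471,242),(15,60,8):(283,299)}
    ts={(60,120,8):(230,376),(60,-120,8):(314,124),(-60,-120,8):(540,157),(-60,120,8):(497,414),(60,0,8):(279,236),(15,-60,8):(385,190),(15,60,8):(350,314)}
    def tp(q,P):
        R=Ro.from_euler('ZY',[q[2],-q[3]]).as_matrix()
        return np.array(P)@R.T+[q[0],q[1],.012+.06*np.sin(q[3])]
    def r2(q): return np.concatenate([(proj(T,tp(q,np.array(list(tt))/1e3))-ut(list(tt.values()))).ravel(),(proj(S,tp(q,np.array(list(ts))/1e3))-us(list(ts.values()))).ravel()])
    g=least_squares(r2,[F[0],F[1],F[2],.1],loss='soft_l1');print("templ",g.x);print(g.fun.reshape(-1,2).round(1).tolist())
    a=F[2];M=np.array([[np.cos(a),np.sin(a)],[-np.sin(a),np.cos(a)]])
    print("templ in fixture mm",(M@(g.x[:2]-F[:2])*1e3).round(1),"yaw",g.x[2]-a)
    for k in [(60,120,0),(60,-120,0),(-60,-120,0),(-60,120,0),(15,-60,0),(15,60,0)]:
        p=tp(g.x,np.array(k)/1e3);print(k,(M@(p[:2]-F[:2])*1e3).round(1),p.round(4))
    np.save("F.npy",F)
    for n,c,uv,z in[("jar",T,(263*.7,363*.7),.07),("knob",T,ut((303,47)),.037),("sd tip",T,(544*.7,264*.7),.01),("sd end",T,(571*.7,355*.7),.015)]:
        p=ray(c,uv,z);print(n,p.round(3),(M@(p[:2]-F[:2])*1e3).round(0))
E
python3 fit.py
```

```text
fixture [0.53083977 0.01957811 0.20881073]
[[-0.4, -0.4], [-0.1, -0.2], [-0.8, 0.1], [-0.4, -0.2], [-0.2, -0.5], [-1.6, -0.3], [-0.4, 0.3], [-0.7, -0.0], [0.6, -0.1], [-0.0, -0.2], [0.2, -0.4], [0.4, -1.2], [-0.2, -1.0], [0.3, -1.0], [0.6, -0.5], [0.6, -0.7]]
templ [0.53536671 0.02955471 0.30154203 0.07085987]
[[0.0, -0.3], [-0.6, -0.4], [-0.3, 0.2], [0.3, -0.3], [-0.5, -0.7], [-0.1, -0.1], [-0.2, -0.1], [0.1, -1.3], [1.0, 0.8], [0.1, 0.1], [0.4, -1.1], [-0.0, 0.2], [0.2, 0.4], [0.2, -0.1]]
templ in fixture mm [6.5 8.8] yaw 0.09273130714508288
(60, 120, 0) [ 55.  133.8] [0.5569 0.1619 0.0205]
(60, -120, 0) [  77.2 -105.1] [ 0.6282 -0.0673  0.0205]
(-60, -120, 0) [ -42.  -116.2] [ 0.5139 -0.1028  0.012 ]
(-60, 120, 0) [-64.2 122.8] [0.4426 0.1264 0.012 ]
(15, -60, 0) [ 27.  -49.5] [ 0.5675 -0.0233  0.0173]
(15, 60, 0) [15.8 69.9] [0.5318 0.0913 0.0173]
jar [0.461 0.32  0.07 ] [ -6. 309.]
knob [0.686 0.079 0.037] [164.  26.]
sd tip [ 0.677 -0.25   0.01 ] [  87. -294.]
sd end [ 0.486 -0.297  0.015] [-110. -300.]
```

drive_tool([
  [0,-20,-30,5.8,0],
  [0,-35,-45,0,0],
  [0,-35,-45,0,0],
  [0,-35,-45,0,0],
  [0,-35,-45,0,0],
  [0,-35,-45,0,0],
  [0,-35,-45,0,0],
  [0,-35,-40,0,0],
])

```text
time: 1.1
tool_pos: [0.4821, -0.3085, 0.2311]
tcp_rot: [2.111, 0.223, -2.111]
ft_force: [0.3, -0.8, -0.0]
grip_width: -0.001
```

drive_tool([
  [0,-40,0,0,0],
  [0,-40,0,0,0],
  [0,-40,0,0,0],
  [0,-40,0,0,0],
  [0,-40,0,0,0],
  [0,-40,0,0,0],
  [0,-40,0,0,0],
  [0,0,0,0,0],
])

```text
time: 2.1
tool_pos: [0.4222, -0.0338, 0.2313]
tcp_rot: [2.108, 0.228, -2.108]
ft_force: [-0.7, -0.6, 0.1]
grip_width: 0.0
```

```bash
cat > st.py <<'E'
from h import *
F=np.load("F.npy");s=bot.sense();a=F[2];M=np.array([[np.cos(a),np.sin(a)],[-np.sin(a),np.cos(a)]])
print(round(s["time"],2),"fix mm",(M@(s["tool_pos"][:2]-F[:2])*1e3).round(1),"z",round(s["tool_pos"][2]*1e3,1),"F fix",(M@s["ft_force"][:2]).round(1),round(s["ft_force"][2],1),"w",round(s["grip_width"],3))
R=cv2.Rodrigues(np.array(s["tcp_rot"]))[0];print("tool y,z in fixture",(M@R[:2,1]).round(3),(M@R[:2,2]).round(3),R[2,0].round(3))
E
python3 st.py
```

```text
2.1 fix mm [-117.4  -29.7] z 231.3 F fix [-0.8 -0.4] 0.1 w 0.0
tool y,z in fixture [ 0.006 -1.   ] [-1.    -0.006] -1.0
```

drive_tool([
  [0,-30,-20,0,0],
  [35,-28,-8,0,0],
  [40,0,0,0,0],
  [40,0,0,0,0],
  [40,0,0,0,0],
  [20,0,0,0,0],
  [0,0,0,0,0],
  [0,0,0,0,0],
])

```text
time: 3.1
tool_pos: [0.4389, 0.0257, 0.0569]
tcp_rot: [2.112, 0.221, -2.11]
ft_force: [1.0, -0.5, 0.2]
grip_width: -0.003
```

```bash
python3 st.py
```

```text
3.1 fix mm [-88.7  25.1] z 56.9 F fix [ 0.9 -0.7] 0.2 w -0.003
tool y,z in fixture [ 0. -1.] [-1. -0.] -1.0
```

drive_tool([
  [20,0,0,0,0],
  [15,-3,0,0,0],
  [6,0,0,0,0],
  [0,0,0,0,0],
  [0,0,0,0,0],
])

```text
time: 3.72
tool_pos: [0.4379, 0.0291, 0.0157]
tcp_rot: [2.112, 0.222, -2.11]
ft_force: [-0.0, 0.1, 0.4]
grip_width: -0.0
```

```bash
python3 st.py; python3 - <<'E'
from h import *
for n,(r,k) in {"top":((170,295),(208,374)),"side":((165,285),(220,370))}.items():
    c=bot.camera(n);cv2.imwrite(f"pics/{n}1.png",cv2.resize(c["frame"][r[0]:r[1],k[0]:k[1],::-1],None,fx=4.8,fy=4.8,interpolation=cv2.INTER_CUBIC))
E
```

```text
3.73 fix mm [-88.9  28.6] z 15.7 F fix [0.  0.1] 0.4 w -0.0
tool y,z in fixture [ 0.001 -1.   ] [-1.    -0.001] -1.0
```

View pics/side1.png

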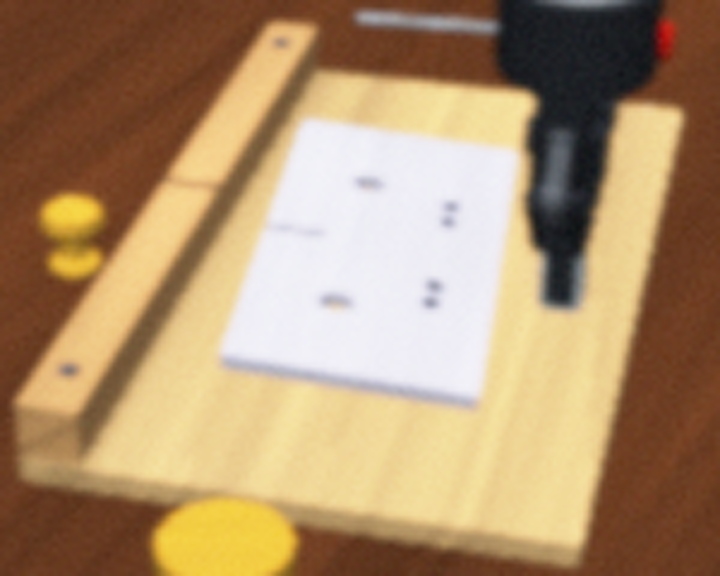

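The fingertip (560,305) stands clear of the template's near edge on the robot side. Next I'll push +x.

drive_tool([
  [1,0,-10,0,0],
  [0,0,-8,0,0],
  [0,0,-4,0,0],
  [0,0,-4,0,0],
  [0,0,-4,0,0],
  [0,0,-4,0,0],
  [0,0,-3,0,0],
  [0,0,0,0,0],
])

```text
time: 4.82
tool_pos: [0.4746, 0.0369, 0.0144]
tcp_rot: [2.112, 0.222, -2.11]
ft_force: [-0.8, 0.6, -1.1]
grip_width: 0.005
```

```bash
cat > pic.py <<'E'
from h import *
import sys,pickle
for n,(r,k) in {"top":((170,295),(208,374)),"side":((165,285),(220,370))}.items():
    c=bot.camera(n);pickle.dump(c,open(f"{n}{sys.argv[1]}.pkl","wb"));f=4.8 if n=="top" else 5
    cv2.imwrite(f"pics/{n}{sys.argv[1]}.png",cv2.resize(c["frame"][r[0]:r[1],k[0]:k[1],::-1],None,fx=f,fy=f,interpolation=cv2.INTER_CUBIC))
E
python3 st.py; python3 pic.py 2
```

```text
4.83 fix mm [-51.4  28.6] z 14.4 F fix [-0.7  0.7] -1.1 w 0.005
tool y,z in fixture [ 0.001 -1.   ] [-1.    -0.001] -1.0
```

View pics/side2.png

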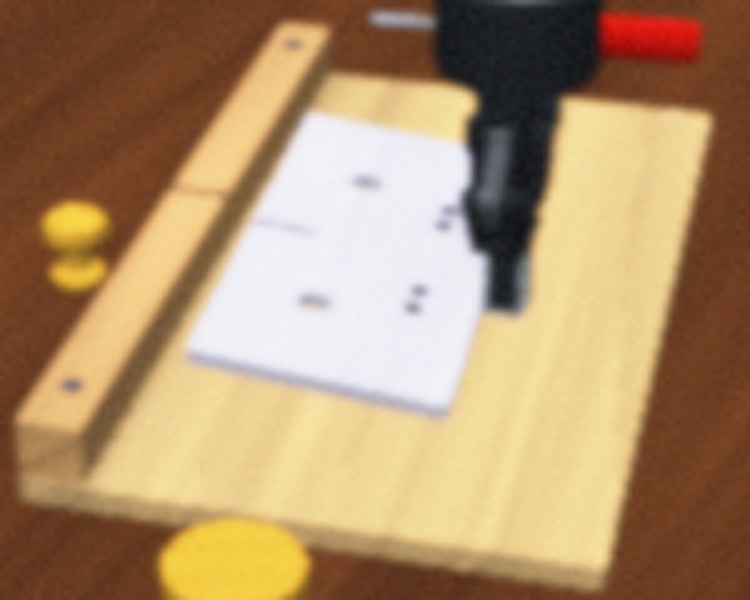

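The template has moved toward the strip and stayed on the board, with its near end corner at (445,412). The finger is at its near edge. I'll keep pushing.

drive_tool([
  [0,0,-4,0,0],
  [0,0,-3,0,0],
  [0,0,-3,0,0],
  [0,0,-2,0,0],
  [0,0,-2,0,0],
  [0,0,0,0,0],
])

```text
time: 5.68
tool_pos: [0.4881, 0.0397, 0.0144]
tcp_rot: [2.112, 0.222, -2.11]
ft_force: [-0.5, -0.0, 0.4]
grip_width: 0.003
```

```bash
python3 st.py; python3 pic.py 3
```

```text
5.67 fix mm [-37.7  28.5] z 14.4 F fix [-0.5  0.1] 0.4 w 0.003
tool y,z in fixture [ 0.001 -1.   ] [-1.    -0.001] -1.0
```

View pics/side3.png

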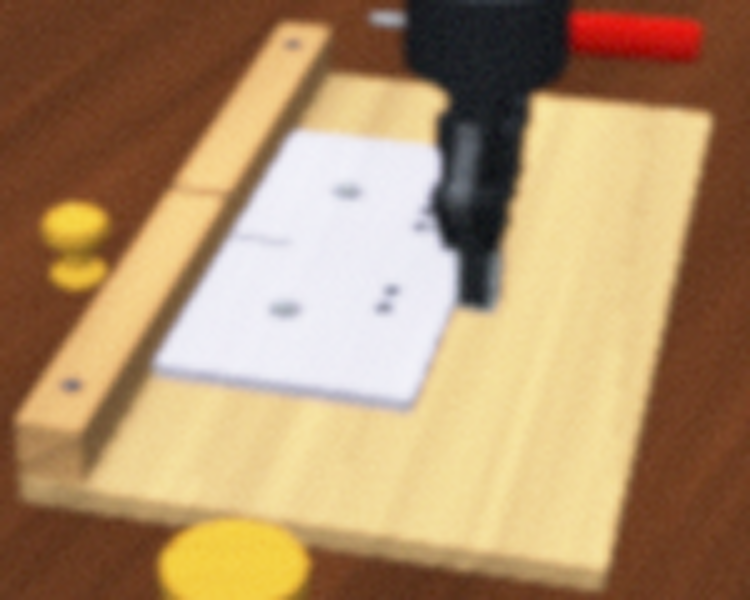

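View pics/top3.png

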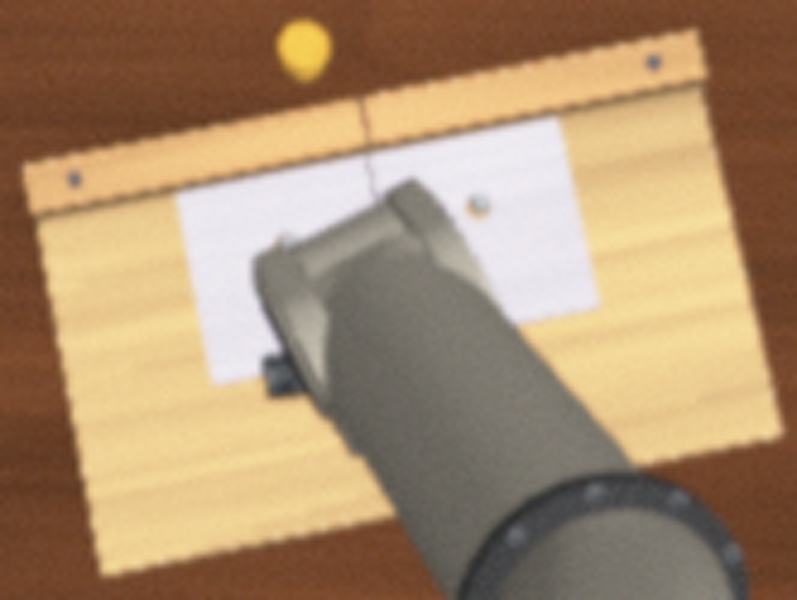

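The template looks almost flush and nearly centred: its middle line at (370,160) is in line with the strip's mark at (370,143). The pin shows in the hole at (480,207). I'll press slightly more, then back off and look.

drive_tool([
  [0,0,-1,0,0],
  [0,0,-1,0,0],
  [0,0,-1,0,0],
  [0,0,0,0,0],
])

```text
time: 6.28
tool_pos: [0.4895, 0.0401, 0.0141]
tcp_rot: [2.109, 0.222, -2.113]
ft_force: [-5.0, -0.4, 3.6]
grip_width: -0.0
```

```bash
python3 st.py; python3 pic.py 4
```

```text
6.28 fix mm [-36.2  28.7] z 14.1 F fix [-4.9  0.6] 3.6 w -0.0
tool y,z in fixture [ 0.001 -1.   ] [-1.    -0.001] -1.0
```

drive_tool([
  [0,0,8,0,0],
  [0,0,20,0,0],
  [-20,0,15,0,0],
  [-40,0,0,0,0],
  [-40,45,0,0,0],
  [-40,45,0,0,0],
  [0,45,0,0,0],
  [0,0,0,0,0],
])

```text
time: 7.38
tool_pos: [0.4776, -0.1048, 0.1551]
tcp_rot: [2.117, 0.213, -2.11]
ft_force: [0.6, 0.6, -0.6]
grip_width: 0.002
```

```bash
python3 st.py; python3 pic.py 5
```

```text
7.38 fix mm [ -77.9 -110.7] z 155.1 F fix [0.7 0.5] -0.6 w 0.002
tool y,z in fixture [-0.006 -1.   ] [-1.     0.006] -1.0
```

View pics/top5.png

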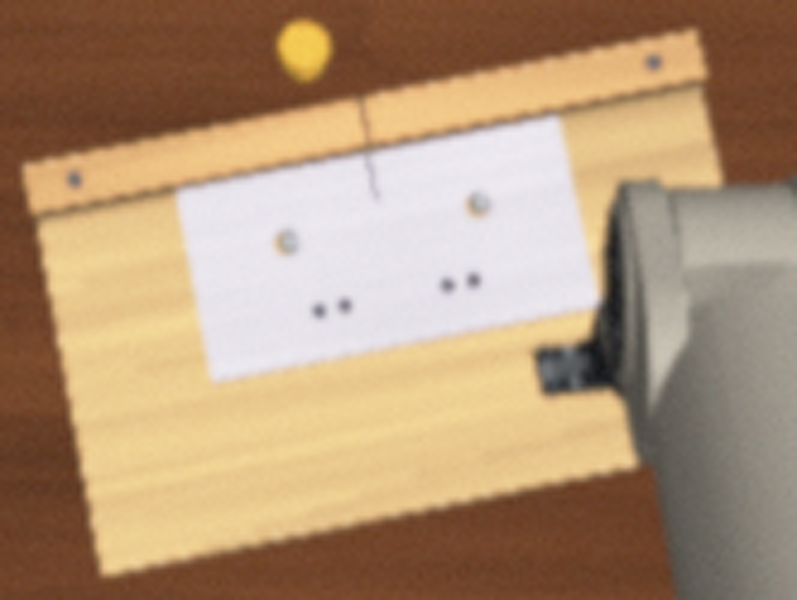

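View pics/side5.png

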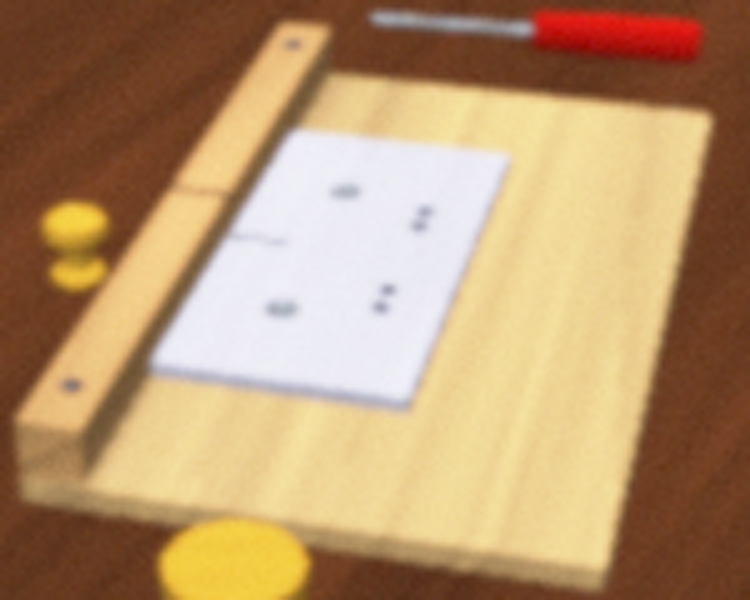

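Grey pin tops now show in both holes, top view (288,241) and (479,203), set slightly to the -y side. The plate is flush to the strip. I'll fit its pose with the tilt left free, to see whether it really dropped.

```bash
cat > fit2.py <<'E'
from fit import *
F=np.load("F.npy")
def run(tt,ts):
    # offsets of the pictures are corrected by residual of the fixture fit only
    def tp(q,P):
        R=Ro.from_euler('ZYX',[q[2],-q[3],q[5]]).as_matrix()
        return np.array(P)@R.T+[q[0],q[1],q[4]]
    def r2(q): return np.concatenate([(proj(T,tp(q,np.array(list(tt))/1e3))-ut(list(tt.values()))).ravel(),(proj(S,tp(q,np.array(list(ts))/1e3))-us(list(ts.values()))).ravel()])
    g=least_squares(r2,[F[0],F[1],F[2],0,.015,0],loss='soft_l1');print("templ",g.x.round(4));print(g.fun.reshape(-1,2).round(1).tolist())
    a=F[2];M=np.array([[np.cos(a),np.sin(a)],[-np.sin(a),np.cos(a)]])
    print("in fixture mm",(M@(g.x[:2]-F[:2])*1e3).round(1),"yaw",g.x[2]-a)
    for k in [(15,-60,0),(15,60,0)]:
        p=tp(g.x,np.array(k)/1e3);print(k,(M@(p[:2]-F[:2])*1e3).round(1),p.round(4))
    for z in(8,20):
      for y in (120,-120):print("pred if seated", [ (proj(c,fixp(F,np.array([[-25,y,20],[95,y,20],[50,y/2,23]])/1e3))) .round(1).tolist() for c in (T,S)]) if z==8 else None
run({(60,-120,8):(559,118),(-60,-120,8):(600,303),(-60,120,8):(212,382),(15,-60,8):(479,204),(15,60,8):(287,242)},
    {(60,120,8):(152,365),(60,-120,8):(292,129),(-60,-120,8):(511,156),(-60,120,8):(410,402),(15,-60,8):(345,191),(15,60,8):(281,308)})
E
python3 fit2.py
python3 - <<'E'
import pickle,cv2
c=pickle.load(open("top5.pkl","rb"))["frame"][200:235,255:320,::-1]
d=pickle.load(open("side5.pkl","rb"))["frame"][195:235,265:330,::-1]
cv2.imwrite("pics/t5.png",cv2.resize(c,None,fx=12,fy=12,interpolation=cv2.INTER_CUBIC));cv2.imwrite("pics/s5.png",cv2.resize(d,None,fx=12,fy=12,interpolation=cv2.INTER_CUBIC))
E
```

```text
templ [ 0.5652  0.0272  0.2016  0.0047  0.0088 -0.0086]
[[-0.3, -0.8], [-0.1, 0.1], [0.2, -0.4], [-0.3, -0.1], [-0.2, -0.1], [0.2, -0.2], [0.6, 0.1], [-0.2, -0.1], [-0.2, -0.0], [0.4, -0.0], [0.5, 0.3]]
in fixture mm [35.2  0.3] yaw -0.0072573759483454126
(15, -60, 0) [ 49.8 -59.8] [ 0.5919 -0.0286  0.0094]
(15, 60, 0) [50.6 60.2] [0.5679 0.089  0.0084]
pred if seated [[[252.2, 249.0], [244.4, 209.2], [267.3, 219.7]], [[302.0, 243.2], [250.5, 236.0], [276.6, 224.1]]]
pred if seated [[[332.8, 232.4], [323.8, 193.1], [307.3, 211.6]], [[321.5, 194.7], [278.3, 189.9], [288.9, 200.8]]]
```

View pics/t5.png

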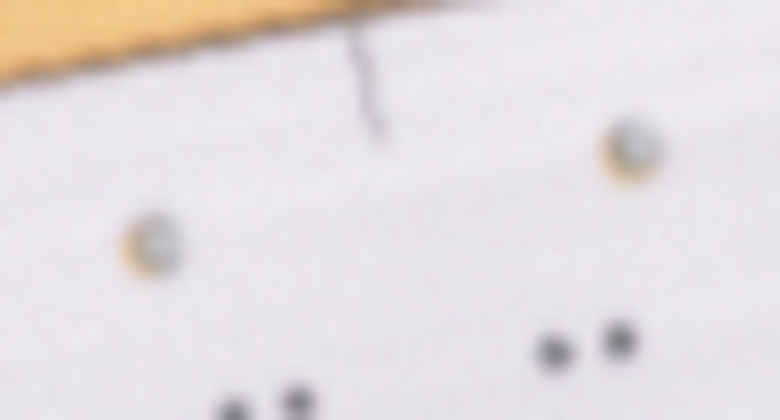

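View pics/s5.png

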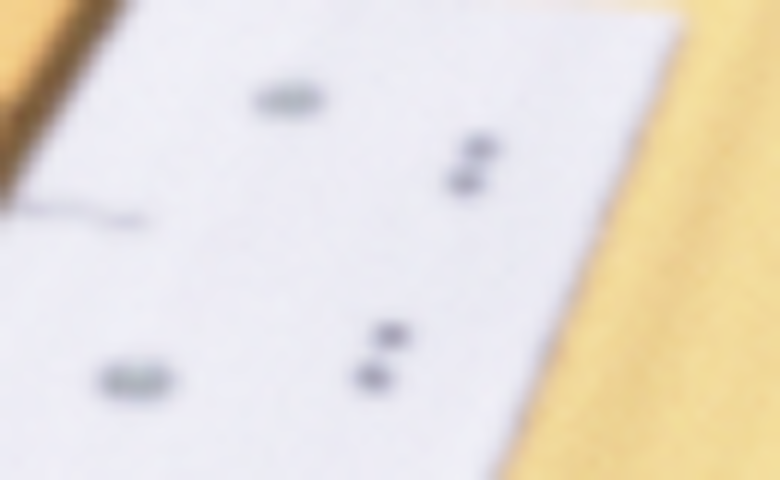

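```bash
cat >> fit2.py <<'E'
print("--- initial state, same free fit")
run({(60,120,8):(166,258),(60,-120,8):(545,145),(-60,-120,8):(603,330),(-60,120,8):(221,448),(15,-60,8):(471,242),(15,60,8):(283,299)},
 {(60,120,8):(230,376),(60,-120,8):(314,124),(-60,-120,8):(540,157),(-60,120,8):(497,414),(15,-60,8):(385,190),(15,60,8):(350,314)})
E
python3 fit2.py|sed -n '/---/,$p'
```

```text
--- initial state, same free fit
templ [ 0.5357  0.0294  0.3026  0.078   0.0156 -0.0184]
[[0.1, -0.3], [-0.6, -0.6], [-0.3, 0.0], [0.4, -0.4], [-0.1, -0.2], [-0.2, -0.1], [0.1, -0.4], [0.9, 0.2], [0.1, -0.3], [0.3, 0.1], [0.2, 0.1], [0.1, 0.4]]
in fixture mm [6.8 8.6] yaw 0.09376764064217746
(15, -60, 0) [ 27.2 -49.8] [ 0.5678 -0.0235  0.0179]
(15, 60, 0) [16.1 69.7] [0.5322 0.0911 0.0157]
pred if seated [[[252.2, 249.0], [244.4, 209.2], [267.3, 219.7]], [[302.0, 243.2], [250.5, 236.0], [276.6, 224.1]]]
pred if seated [[[332.8, 232.4], [323.8, 193.1], [307.3, 211.6]], [[321.5, 194.7], [278.3, 189.9], [288.9, 200.8]]]
```

The free fit shows tilt of about 0.005–0.01 (it was about 0.08), and the holes are within 1 mm of the pins. To confirm the height, I'll touch the top lightly between the holes: contact should come at z≈20 mm if it's seated.

drive_tool([
  [0,-30,-35,0,0],
  [0,-30,-35,0,0],
  [0,-30,-35,0,0],
  [30,-21,-33,0,0],
  [40,0,0,0,0],
  [30,0,0,0,0],
  [20,0,0,0,0],
  [0,0,0,0,0],
])

```text
time: 8.48
tool_pos: [0.5871, 0.0374, 0.033]
tcp_rot: [2.108, 0.224, -2.113]
ft_force: [1.2, -0.5, 0.3]
grip_width: 0.001
```

```bash
python3 st.py
```

```text
8.47 fix mm [58.7  5.8] z 33.0 F fix [ 1.1 -0.8] 0.3 w 0.001
tool y,z in fixture [ 0.002 -1.   ] [-1.    -0.002] -1.0
```

drive_tool([
  [6,0,0,0,0],
  [2,0,0,0,0],
  [0,0,0,0,0],
])

```text
time: 8.85
tool_pos: [0.5887, 0.0365, 0.0268]
tcp_rot: [2.112, 0.222, -2.11]
ft_force: [-0.3, 0.5, -0.5]
grip_width: -0.004
```

drive_tool([
  [1,0,0,0,0],
  [1,0,0,0,0],
  [0,0,0,0,0],
])

```text
time: 9.22
tool_pos: [0.5883, 0.0365, 0.0243]
tcp_rot: [2.111, 0.222, -2.111]
ft_force: [0.0, 0.6, 0.6]
grip_width: 0.001
```

drive_tool([
  [1,0,0,0,0],
  [0,0,0,0,0],
])

```text
time: 9.48
tool_pos: [0.5883, 0.0365, 0.0232]
tcp_rot: [2.111, 0.222, -2.111]
ft_force: [-0.6, -0.3, 0.4]
grip_width: -0.0
```

drive_tool([
  [1,0,0,0,0],
  [0,0,0,0,0],
])

```text
time: 9.72
tool_pos: [0.5883, 0.0366, 0.0222]
tcp_rot: [2.111, 0.222, -2.111]
ft_force: [-0.4, -0.1, -0.5]
grip_width: 0.002
```

No contact at 22.2 mm, so the top can't be riding high there. I'll go on in small steps.

drive_tool([
  [1,0,0,0,0],
  [0,0,0,0,0],
])

```text
time: 9.98
tool_pos: [0.5883, 0.0365, 0.0212]
tcp_rot: [2.111, 0.222, -2.111]
ft_force: [-0.0, 0.1, 0.2]
grip_width: 0.002
```

drive_tool([
  [1,0,0,0,0],
  [0,0,0,0,0],
])

```text
time: 10.22
tool_pos: [0.5883, 0.0366, 0.0202]
tcp_rot: [2.111, 0.222, -2.111]
ft_force: [-0.2, 0.1, -1.0]
grip_width: 0.002
```

drive_tool([
  [0.5,0,0,0,0],
  [0,0,0,0,0],
])

```text
time: 10.48
tool_pos: [0.5883, 0.0366, 0.0201]
tcp_rot: [2.111, 0.222, -2.111]
ft_force: [-1.1, 0.5, 4.5]
grip_width: -0.003
```

Contact at 20.1 mm, so it is fully seated. I'll lift straight up and move away.

drive_tool([
  [-5,0,0,0,0],
  [-20,0,0,0,0],
  [-40,0,0,0,0],
  [-50,0,0,0,0],
  [-40,40,0,0,0],
  [0,50,20,0,0],
  [0,50,20,0,0],
  [0,50,0,0,0],
])

```text
time: 11.48
tool_pos: [0.5878, -0.1597, 0.1766]
tcp_rot: [2.112, 0.22, -2.11]
ft_force: [0.6, -0.3, 0.4]
grip_width: -0.005
```

drive_tool([
  [0,50,0,0,0],
  [0,30,0,0,0],
  [0,0,0,0,0],
  [0,0,0,0,0],
])

```text
time: 11.98
tool_pos: [0.6055, -0.2346, 0.1756]
tcp_rot: [2.112, 0.224, -2.11]
ft_force: [0.1, -0.4, -0.2]
grip_width: -0.001
```

```bash
python3 st.py; python3 pic.py 6; python3 -c "
import pickle,cv2
c=pickle.load(open('top6.pkl','rb'))['frame'];cv2.imwrite('pics/top6f.png',cv2.resize(c[:,:,::-1],(800,600)))"
```

```text
11.97 fix mm [  20.4 -264.1] z 175.6 F fix [ 0.  -0.4] -0.2 w -0.001
tool y,z in fixture [ 0.002 -1.   ] [-1.    -0.002] -1.0
```

View pics/top6.png

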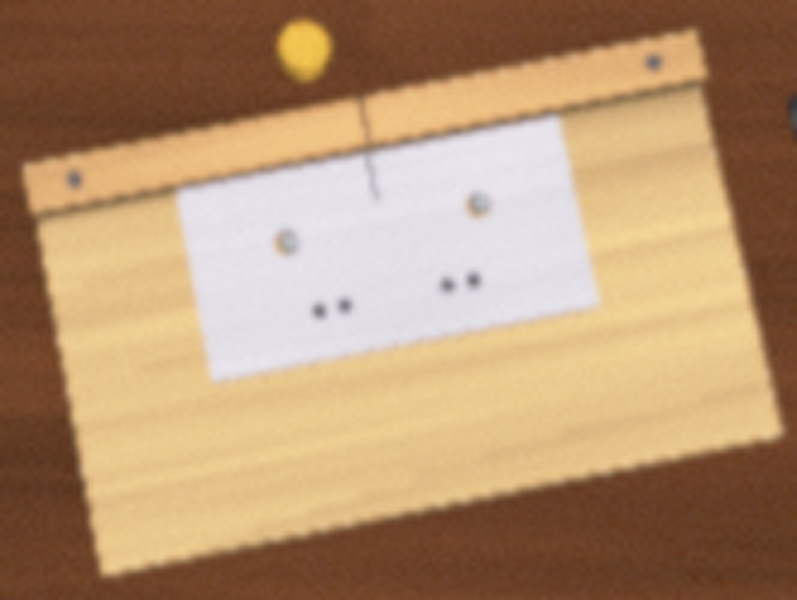

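View pics/side6.png

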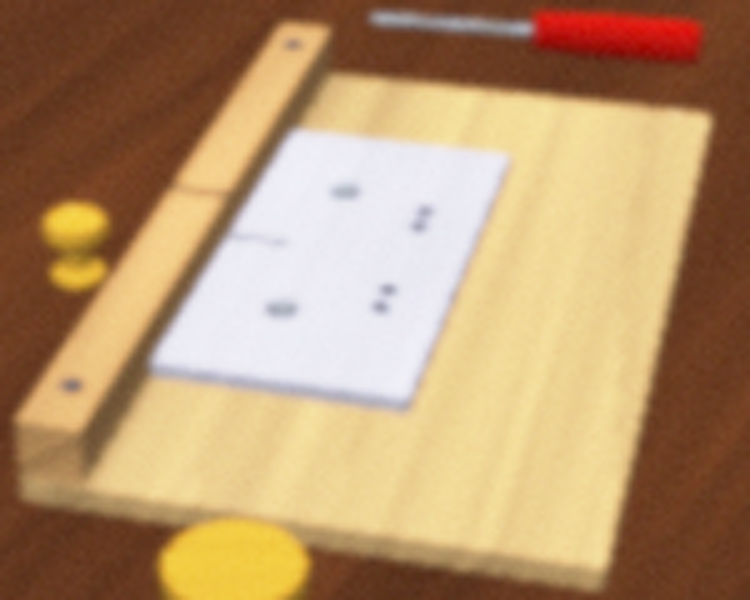

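View pics/top6f.png

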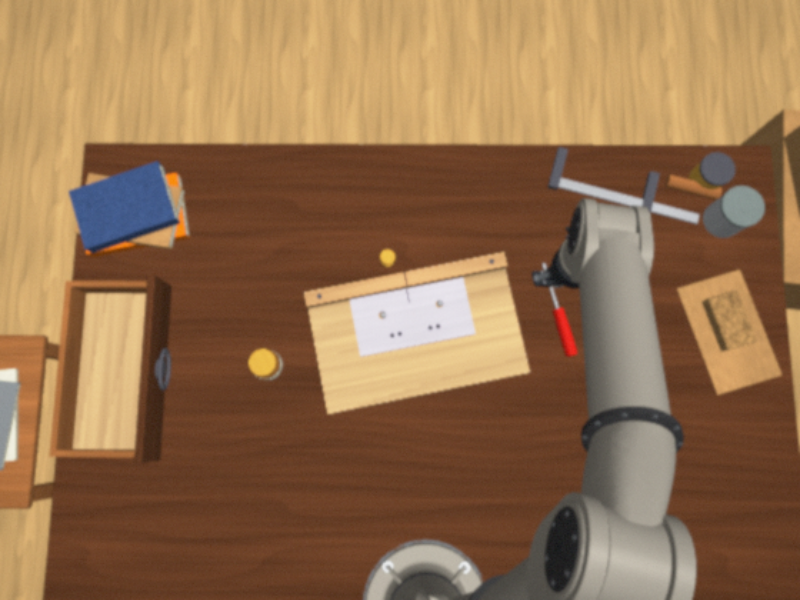

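The template is flush to the strip with both pins in their holes (288,241) and (479,203). The jar (263,363), knob (388,257) and screwdriver (565,330) are where they started, and the arm is clear at z 176 mm. Handing in.

```bash
python3 -c "
from workcell import bot
print(bot.job_done())"
```

```text
the job is handed in; nothing more can be done
None
```

The template is seated: it lies flat against the stop strip with both holes over their pins. I handed the job in at about 12 s of the 56 s allowed; no verdict is reported.

I pushed it with closed fingertips on its near edge, about 25 mm to the +y side of its middle. That one push squared it to the strip and moved it sideways enough for both holes to drop over the pins. No separate push along the strip was needed, and the hand was then moved clear.

- **Hole positions:** the camera fit puts both holes within about 1 mm of the pins. In the top picture the pins sit slightly to the -y side of the holes, so the true offset may be nearer 2 mm; the limit is 4 mm.
- **Flatness:** a light touch on top between the holes made contact at z = 20.1 mm, against 20 mm when seated. The fitted tilt is about 0.01 rad.
- **Disagreement:** the camera fit put the underside at about 9 mm instead of 12 mm. It also read a few millimetres low at the start, so I trusted the touch.
- **Other objects:** the jar, screwdriver and knob look unmoved in the last pictures. The highest force I read was about 6 N, and the arm was touching nothing at hand-in.

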